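# Unhook the sanding float from its sloped holder

## Task

Take the orange sanding float out of its sloped wooden holder and set it down gently, abrasive side down and flat, in the middle of the white primed panel. Its lower edge is caught under the aluminium lip and its upper edge sits in the hood: ease it up the slope until you feel it touch the end of the hood, tip its lower edge up clear of the lip, then draw it out, never forcing it against the metal frame. Leave the jars, the paint tube and the eraser where they stand.

Things in the scene. Friction and masses are not known exactly. Their poses are not given: they have to be found in the camera images.
- float: sanding float, about 0.3 kg: orange plate 140 (x) x 90 (y) x 8 mm (z), black underside; on it a wooden bar grip, centred, 22 mm thick along x, 84 mm long along y, from 20 to 46 mm above the underside, on two 16 mm posts. Origin: centre of the underside; z out of the grip side; seated in the holder, x points up the slope. Same after a half turn about z.
- holder: fixed rigid wooden stand, base 210 (x) x 130 mm (y), origin at the centre of its underside. Its bed slopes up at 0.38 rad towards the holder's +x. The float lies on it; 4 mm below its lower edge is a 9 mm high rubber stop block. An aluminium frame (lip bar, side rails, hood) is clamped on the bed and stays put below 80 N. Over 18 N between float and frame is forcing it.
- float_seat (a point): point on the holder's bed where the float's origin lies at the start (within 3 mm). Friction holds it there; sliding it up takes 2 to 5 N. The frame is clamped anywhere in a 16 mm range along the slope, not reported: to come free of the lip the float must go up 6 to 22 mm, and it meets the end wall of the hood always 3 mm after that: find the wall by feel.
- bed_edge (a point): point on the bed under the middle of the float's lower edge at the start. The lip bar crosses above it, 11 to 15 mm over the bed (the plate is 8 mm thick), and overhangs the float's lower edge by 6 to 22 mm. Side rails stand 100 mm apart inside, 14 mm high (18 mm beside the hood). A light grip of 20 to 25 N holds the float; a hard squeeze presses it on the bed. Raised 1 mm off the bed it slides without rubbing.
- bed_top (a point): point on the bed 140 mm up the slope from bed_edge, under the float's upper edge at the start, inside the hood: 17 mm high inside, 32 mm deep along the slope, roof top 21 mm over the bed. With the float kept within 2 mm of the end wall, tip its lower edge up 8 to 13 degrees (the hood allows about 15), then draw it down along its own plane; it leaves the hood after 32 mm.
- panel: white primed wooden panel fixed flat on the table, 200 (x) x 180 (y) x 12 mm thick; origin at the centre of its underside, top face 12 mm above it
- jar_teal: paint jar with black lid and teal band, 58 mm wide, 66 mm tall, origin at the centre of its underside; bystander
- jar_orange: paint jar with white lid and orange band, 58 mm wide, 66 mm tall, origin at the centre of its underside; bystander
- tube_crimson: lying metal paint tube with a crimson band, 46 x 153 x 35 mm, origin at the centre of its underside, length along y; bystander
- eraser: blue and white eraser block, 25 x 48 x 14 mm, origin at the centre of its underside; bystander
Mind the look-alikes: they are no part of the job. There is more than one size of the float; the job needs the larger.

How it is judged:
On the way:
1. the float is out of the holder: more than 120 mm from its seat and touching the holder's frame nowhere (distance between float and float_seat above 0.12 m and contact force between float and holder below 0.1 N), for 0.1 s.
At the end, for the whole second after the job is handed in: The float lies at rest and released, underside flat on the panel's top face (within 3 mm and 0.06 rad, grip up), its centre within 30 mm of the panel's centre, in any yaw (horizontal distance between float and panel below 0.03 m and z of float in the frame of panel between 0.009 and 0.015 m and angle between float's own z axis and vertical below 0.06 rad and linear speed of float below 0.01 m/s and contact force between float and the fingers below 0.1 N); the robot touches nothing.
It fails at once if the float is forced against the holder's frame (over 18 N; resting on the bed does not count) (contact force between float and holder above 18 N).
It fails at once if the float is banged down on the panel (over 25 N) (contact force between float and panel above 25 N).
It fails at once if a jar, the paint tube or the eraser is moved more than 20 mm (distance of any of jar_teal, tube_crimson, jar_orange, eraser from where it was at the start of the episode above 0.02 m).
It also fails if it takes over 54 s, if anything falls off the work surface, if the arm or the gripper's body presses on something with over 40 N, if the wrist force passes 120 N, or if a joint passes its speed limit or range.

## Robot

A 6-joint arm with a two-finger parallel gripper is mounted at the origin on a cart in front of the work surface, level with it; the furniture and walls round the work are solid. World frame = base frame: x ahead of the robot, y to its left, z up, the work surface at z = 0. Lengths are in m, angles in rad, forces in N, time in s.
With the tool pointing down it reaches from about 0.225 to 0.875 m from the base axis. Payload 3.4 kg.
Tool frame: the origin (TCP) lies between the finger pads; the fingertips stand 14 mm ahead of it and the grasp point (between the pads) lies 5 mm behind it; z points along the fingers, y is the direction in which the jaws open and shut (so a half turn about z gives the same grasp; the last joint's range is limited). The gripper opens to 85 mm and grips with 20 to 120 N. Pads are 22 mm wide; open, the fingers measure 114 mm over their backs; the gripper's body (76 mm by 85 mm) begins 54 mm behind the grasp point. The pads swing forward as they close: fully open they stand 13 mm farther back than shut.
Start: joints at [1.142, 0.276, 1.505, -0, 1.361, -0.121], TCP at [0.174, 0.548, 0.245] pointing down, gripper open.
Joint ranges: [-2.89, 2.89], [-0.75, 2.08], [0.22, 2.7], [-1.18, 4.32], [0.11, 2.71], [-2.7, 2.7]. Speed limits (rad/s): [2.57, 2.57, 3.14, 3.14, 3.14, 3.14].

## Interface

Orientations are given as a unit quaternion [w, x, y, z].
In Python, from rig import manip, get_image, job gives the robot as it stands. The module is installed in compiled form; this text tells all that it offers.
- The arm moves only by the tool step_arm, never from a script. Its argument "moves" is one flat list of numbers, 5 for each row, row after row: the shift along the tool's x, y, z as a fraction of full scale, then the turn about the tool's z as a fraction of full scale, then the gripper's target within -1 to 1 (shut at 1, half-way at 0, fully open at -1). In form: [dx, dy, dz, twist, hand, dx, dy, dz, twist, hand, ...]. A call has 1 to 5 rows; each row is the pose to reach, as a shift and turn from the pose commanded when the call began, along the tool's axes at that moment, turning the shorter way round; what a row does not reach only later rows make up. Full scale, the value 1, is 500 mm for a shift and pi rad for a turn. A row lasts 1/10 s, in which the tool goes at most 50 mm and 8.59 degrees, less where a joint would pass 70% of its speed; a pose out of reach is approached as far as the arm can. A call with a number of a shift or a turn outside -1 to 1 is refused whole. A call with a gripper value outside its range is refused whole. The fingers move at their own pace and stop on an object; "force" is the grip in N (left out, the last holds). Time passes only in rows, so rows that repeat a pose let the fingers close. It gives the time, the measured TCP pose, the force and the opening at its end, in the units of the state.
- manip.get_state(): the state, without advancing time (a new reading comes with each control period).
- get_image(name): name is "side" or "top"; returns a dict with "frame" (480x640x3 uint8, blue, green, red), "fx", "fy", "cx", "cy" (pixels), "rvec" (rotation vector, rad) and "tvec" (3), from world to camera coordinates, as OpenCV has them. Camera axes: x right, y down, z forward; pixel columns grow to the right and rows downward; lengths in m; the calibration is good to about 2 mm. A picture is of the moment at which its call begins. There is no depth.
- job.sign_off(): hands the job in, once; it reports no verdict.
The state is a dict: "clock": time; "qpos": joint angles; "qd": joint speeds; "effort": joint torques, N m; "position": TCP position; "ee_rot": TCP orientation; "contact_force": force on the tool from outside, world axes, zero at the start; "moment": the same for the moment, N m; "width": finger opening in m.
Only numpy, scipy, OpenCV 4.12 (cv2) and the standard library are available. Lean on these libraries where they do the work, as an engineer would, in place of code of your own. Each camera call takes 0.05 s, during which the arm holds its last target. There are 200 camera calls.

## Working session

There is one attempt and no reset: what is moved stays moved. The work goes in short steps, Python scripts to look and compute and a tool call to move; the robot and the scene stay as the last step left them, time stands still between calls to the robot, and variables do not carry over. Pictures are saved under pics/ and viewed, about 8 in all and at most 12, crops included, and the job is handed in when it is done.

Besides the shell and the picture viewer there is one more tool, called after ">>>" by a JSON object that holds its "op" and its "data", one argument or row to a line. step_arm: Moves the arm, as the interface text tells. Its arguments: {"type":"object","properties":{"moves":{"type":"array","items":{"type":"number","minimum":-1,"maximum":1}},"force":{"type":"number"}},"required":["moves"]}

```bash
mkdir -p pics; cat > h.py <<'E'
import numpy as np, cv2
from rig import manip, get_image, job
from scipy.spatial.transform import Rotation as R
def snap(n,f):
    d=get_image(n); cv2.imwrite(f'pics/{f}.png',d['frame']); np.savez(f'pics/{f}.npz',**{k:d[k] for k in('frame','fx','fy','cx','cy','rvec','tvec')}); return d
def load(f): return dict(np.load(f'pics/{f}.npz'))
def ray(d,u,v):
    Rm=cv2.Rodrigues(np.array(d['rvec'],float))[0]; t=np.array(d['tvec'],float).ravel()
    c=-Rm.T@t; r=Rm.T@np.array([(u-d['cx'])/d['fx'],(v-d['cy'])/d['fy'],1.]); return c,r/np.linalg.norm(r)
def onz(d,u,v,z):
    c,r=ray(d,u,v); return c+r*(z-c[2])/r[2]
def tri(d1,p1,d2,p2):
    c1,r1=ray(d1,*p1); c2,r2=ray(d2,*p2)
    s=np.linalg.lstsq(np.c_[r1,-r2],c2-c1,rcond=None)[0]
    a=c1+s[0]*r1;b=c2+s[1]*r2; return (a+b)/2,np.linalg.norm(a-b)
def proj(d,P): return cv2.projectPoints(np.array(P,float).reshape(-1,3),np.array(d['rvec'],float),np.array(d['tvec'],float),np.array([[d['fx'],0,d['cx']],[0,d['fy'],d['cy']],[0,0,1]],float),None)[0].reshape(-1,2)
E
python3 - <<'E'
from h import *
for n in('side','top'):
    d=snap(n,n+'0'); print(n,ray(d,320,240),d['fx'])
s=manip.get_state(); print({k:np.round(s[k],3) for k in s})
E
```

```text
side (array([ 0.56152506, -1.28606045,  0.60770485]), array([ 0.00425896,  0.92391253, -0.38258005])) 617.2315054526413
top (array([ 0.50169987, -0.01889352,  1.11760434]), array([ 0.05369372,  0.00917379, -0.99851531])) 473.82451659759283
{'clock': np.float64(0.1), 'qpos': array([ 1.142,  0.277,  1.506,  0.   ,  1.361, -0.121]), 'qd': array([-0.002, -0.001, -0.006, -0.   , -0.001, -0.   ]), 'effort': array([ 2.000e-03, -4.177e+01, -2.464e+01, -0.000e+00,  6.000e-03,
       -0.000e+00]), 'position': array([0.174, 0.548, 0.245]), 'ee_rot': array([-0.   ,  0.153,  0.988, -0.001]), 'contact_force': array([0.044, 0.867, 1.103]), 'moment': array([ 0.008, -0.03 , -0.006]), 'width': np.float64(0.085)}
```

View pics/top0.png

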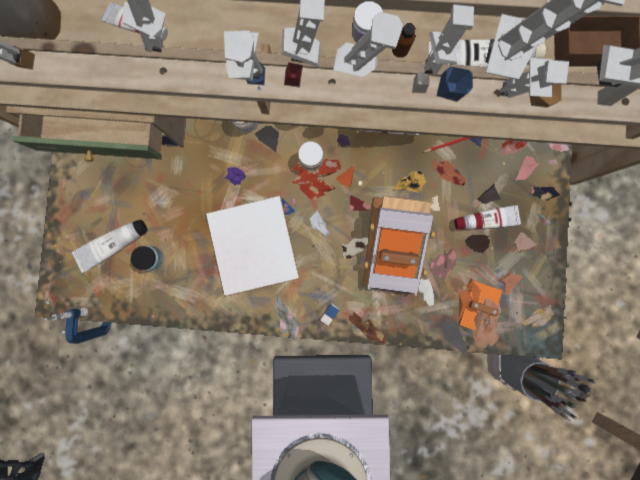

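View pics/side0.png

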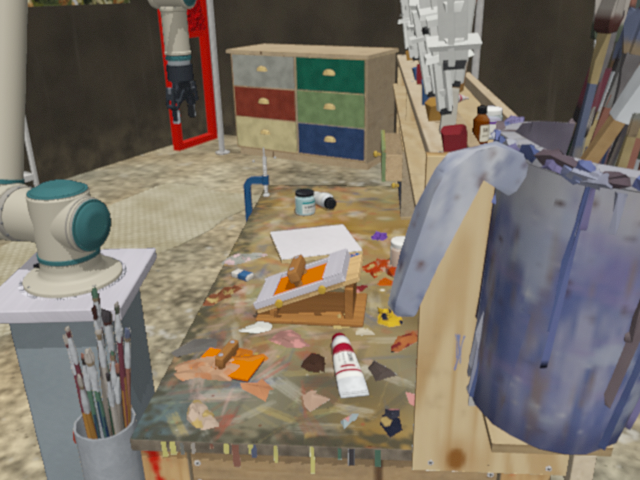

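The top view shows the panel (≈252,245), the holder (≈400,245) with the larger float inside and its slope rising away from the robot, and the small float as a decoy at (480,303). The side view shows the holder at (310,285) and its grip at (297,269). Next: masks and zoomed crops.

```bash
python3 - <<'E'
from h import *
t=load('top0');s=load('side0')
a=cv2.resize(t['frame'][190:300,355:445],None,fx=5,fy=5,interpolation=cv2.INTER_CUBIC)
b=cv2.resize(s['frame'][240:330,250:375],None,fx=5.5,fy=5.5,interpolation=cv2.INTER_CUBIC)
cv2.imwrite('pics/ct.png',a);cv2.imwrite('pics/cs.png',b)
f=t['frame'].astype(int)
m=((f.min(2)>190)).astype(np.uint8); 
cs=[c for c in cv2.findContours(m,0,2)[0] if cv2.contourArea(c)>3000]
for c in cs:
    r=cv2.minAreaRect(c); 
    if r[0][1]<150: continue
    P=[onz(t,*p,.012) for p in cv2.boxPoints(r)]; print('panel',r,np.round(P,3),np.mean(P,0),[np.linalg.norm(P[i]-P[i-1]) for i in range(4)])
hsv=cv2.cvtColor(t['frame'],cv2.COLOR_BGR2HSV)
m=((hsv[...,0]>4)&(hsv[...,0]<14)&(hsv[...,1]>190)&(hsv[...,2]>180)).astype(np.uint8)
m[:190]=0;m[:,:355]=0;m[:,445:]=0
c=np.concatenate([c for c in cv2.findContours(m,0,2)[0] if cv2.contourArea(c)>50]);r=cv2.minAreaRect(c);print('orange',r,cv2.boxPoints(r))
E
```

```text
panel ((320.2947082519531, 442.1617736816406), (47.77237319946289, 135.01556396484375), 87.79740142822266) [[ 0.148  0.154  0.012]
 [ 0.157 -0.155  0.012]
 [ 0.051 -0.156  0.012]
 [ 0.041  0.151  0.012]] [ 0.0995998  -0.00152692  0.012     ] [np.float64(0.10679037635267277), np.float64(0.30891732308936704), np.float64(0.10616045984435794), np.float64(0.3071570713786137)]
panel ((251.66064453125, 245.43276977539062), (83.71387481689453, 75.41120147705078), 76.75948333740234) [[0.629 0.26  0.012]
 [0.666 0.087 0.012]
 [0.474 0.044 0.012]
 [0.437 0.216 0.012]] [0.55155979 0.1517571  0.012     ] [np.float64(0.19688811433724493), np.float64(0.17791158165370932), np.float64(0.19655152674177065), np.float64(0.17598657290847888)]Traceback (most recent call last):
  File "<stdin>", line 16, in <module>
ValueError: need at least one array to concatenate
```

View pics/ct.png

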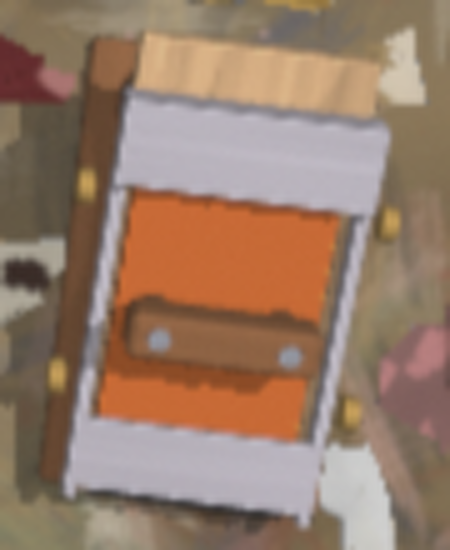

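View pics/cs.png

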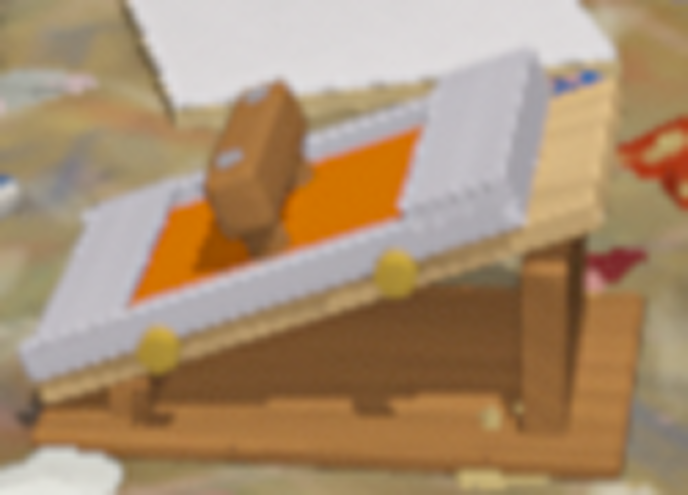

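The top crop shows the bar screws at crop (159,341) and (291,357), the lip below and the hood above. The side crop shows the same screws at (231,157) and (257,93), with the hood's front edge from about (400,210) to (430,95).

```bash
python3 - <<'E'
from h import *
t=load('top0');s=load('side0')
T=lambda u,v:(355+(u+.5)/5-.5,190+(v+.5)/5-.5)
S=lambda u,v:(250+(u+.5)/5.5-.5,240+(v+.5)/5.5-.5)
pts={'screwL':((159,341),(257,93)),'screwR':((291,357),(231,157)),
'hoodfrontR_top':((362,215),(402,212)),'hoodbackR':((388,128),(530,50)),
'lipR_out':((305,522),(25,348)),'knob_hi':((390,222),(396,274)),'knob_lo':((352,411),(158,349)),'hoodRcorner?':((380,212),(402,212))}
W={}
for k,(a,b) in pts.items():
    W[k],e=tri(t,T(*a),s,S(*b)); print(k,W[k].round(4),round(e,4))
L,Rr=W['screwL'],W['screwR'];c=(L+Rr)/2;d=Rr-L;print('bar top c',c,'len',np.linalg.norm(d),'bar dir',np.degrees(np.arctan2(d[0],-d[1])))
k=W['knob_hi']-W['knob_lo'];yaw=np.arctan2(k[1],k[0]);print('slope dir yaw',np.degrees(yaw),'slope',np.arctan2(k[2],np.hypot(*k[:2])),np.linalg.norm(k))
E
```

```text
screwL [ 0.5172 -0.1505  0.1028] 0.0025
screwR [ 0.5094 -0.2063  0.1033] 0.0023
hoodfrontR_top [ 0.5693 -0.2396  0.0965] 0.0011
hoodbackR [ 0.6071 -0.2387  0.1547] 0.0139
lipR_out [ 0.4351 -0.2225  0.0385] 0.0016
knob_hi [ 0.5669 -0.2551  0.0807] 0.0007
knob_lo [ 0.4841 -0.2431  0.0478] 0.0002
hoodRcorner? [ 0.5697 -0.2466  0.0999] 0.0001
bar top c [ 0.51327342 -0.17839184  0.10302776] len 0.05629652915990281 bar dir -7.929656547211282
slope dir yaw -8.222180878652056 slope 0.37464147677385906 0.08982395851535084
```

```bash
cat >> h.py <<'E'
def go(x,y,z,yaw=-8.1):
    "fractions for a move to world xyz with tool y axis at yaw (deg)"
    s=manip.get_state();q=np.array(s['ee_rot']);M=R.from_quat(q[[1,2,3,0]]).as_matrix()
    d=M.T@(np.array([x,y,z])-s['position']); a=np.degrees(np.arctan2(M[1,1],M[0,1])); tw=((a-yaw)+90)%180-90
    print('t',round(float(s['clock']),2),'pos',np.round(s['position'],4),'yaw',a.round(2),'tilt',np.degrees(np.arccos(-M[2,2])).round(2),'w',round(float(s['width']),4),'F',np.round(s['contact_force'],2),'frac',(d/.5).round(4),'tw',round(tw/180,4))
E
```

>>> {"op": "step_arm", "data": {
  "moves": [-0.34, -0.365, 0, 0.2386, 0, -0.34, -0.365, 0, 0.2386, 0, -0.34, -0.365, 0, 0.2386, 0, -0.34, -0.365, 0, 0.2386, 0, -0.34, -0.365, 0, 0.2386, 0],
  "force": 20
}}

```text
clock: 0.6
position: [0.2811, 0.3206, 0.245]
ee_rot: [0.0, 0.507, 0.862, -0.0]
contact_force: [0.7, -0.6, 0.1]
width: 0.043
```

```bash
python3 -c "
from h import *
go(.520,-.179,.2)"
```

```text
t 0.6 pos [0.2811 0.3206 0.245 ] yaw 29.12 tilt 0.02 w 0.043 F [ 0.7  -0.56  0.07] frac [-1.1055 -0.0688  0.0904] tw 0.2068
```

>>> {"op": "step_arm", "data": {
  "moves": [-0.5, -0.03, 0, 0.2068, 0, -0.5, -0.03, 0, 0.2068, 0, -0.5, -0.03, 0, 0.2068, 0, -0.5, -0.03, 0, 0.2068, 0, -0.5, -0.03, 0, 0.2068, 0]
}}

```text
clock: 1.1
position: [0.3906, 0.0959, 0.2452]
ee_rot: [-0.0, 0.755, 0.656, 0.0]
contact_force: [1.8, 1.0, 0.0]
width: 0.0428
```

```bash
python3 -c "
from h import *
go(.520,-.179,.2)"
```

```text
t 1.1 pos [0.3906 0.0959 0.2452] yaw -8.03 tilt 0.03 w 0.0428 F [1.77 1.05 0.02] frac [-0.5084  0.333   0.0904] tw 0.0004
```

>>> {"op": "step_arm", "data": {
  "moves": [-0.505, 0.331, 0.06, 0, 0, -0.505, 0.331, 0.06, 0, 0, -0.505, 0.331, 0.06, 0, 0, -0.505, 0.331, 0.06, 0, 0, -0.505, 0.331, 0.06, 0, 0]
}}

```text
clock: 1.6
position: [0.4976, -0.1288, 0.2201]
ee_rot: [-0.0, 0.754, 0.657, 0.0]
contact_force: [0.4, 0.3, -0.1]
width: 0.0428
```

>>> {"op": "step_arm", "data": {
  "moves": [-0.05, 0.03, 0, 0, 0, -0.09, 0.057, 0.03, 0, 0, -0.09, 0.057, 0.03, 0, 0, -0.09, 0.057, 0.03, 0, 0, -0.09, 0.057, 0.03, 0, 0]
}}

```text
clock: 2.1
position: [0.5189, -0.1743, 0.2057]
ee_rot: [-0.0, 0.753, 0.658, 0.0]
contact_force: [0.0, -0.9, -0.2]
width: 0.0426
```

```bash
python3 -c "
from h import *
go(.520,-.179,.16);snap('top','top1');snap('side','side1')
t=load('top1')['frame'][170:320,340:470];s=load('side1')['frame'][200:330,230:390]
cv2.imwrite('pics/c1.png',np.hstack([cv2.resize(t,(390,450),interpolation=2),cv2.resize(s,(400,450*400//400),interpolation=2)]))"
```

```text
t 2.1 pos [ 0.5189 -0.1743  0.2057] yaw -7.78 tilt 0.05 w 0.0426 F [ 0.   -0.88 -0.25] frac [-0.0091  0.0034  0.0913] tw 0.0018
```

View pics/c1.png

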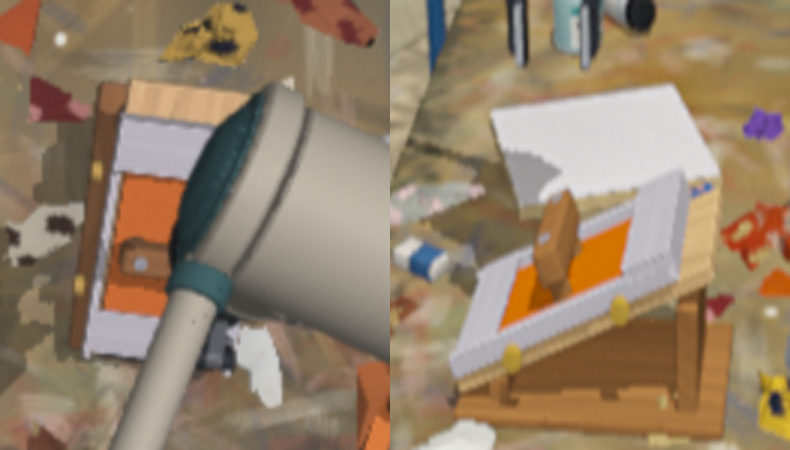

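The top view is blocked by the arm. In the side view the fingers hang over the grip, one on each side. Descending now.

>>> {"op": "step_arm", "data": {
  "moves": [-0.009, 0.0034, 0.06, 0.002, 0, -0.009, 0.0034, 0.12, 0.002, 0, -0.009, 0.0034, 0.16, 0.002, 0, -0.009, 0.0034, 0.16, 0.002, 0, -0.009, 0.0034, 0.16, 0.002, 0]
}}

```text
clock: 2.7
position: [0.5208, -0.1795, 0.1263]
ee_rot: [0.0, 0.755, 0.655, 0.0]
contact_force: [0.2, 0.3, -0.4]
width: 0.0428
```

```bash
python3 -c "
from h import *
go(.520,-.179,.0945);snap('side','side2')
s=load('side2')['frame'][220:320,240:370]
cv2.imwrite('pics/c2.png',cv2.resize(s,None,fx=6,fy=6,interpolation=2))"
```

```text
t 2.7 pos [ 0.5208 -0.1795  0.1263] yaw -8.12 tilt 0.04 w 0.0428 F [ 0.24  0.32 -0.44] frac [ 0.0007 -0.0017  0.0636] tw -0.0001
```

View pics/c2.png

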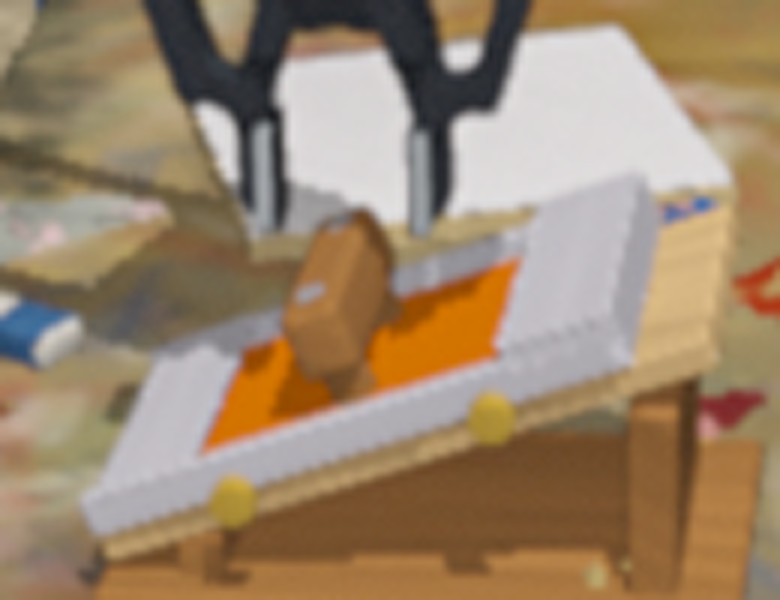

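The side crop shows the bar (≈340,295) centred between the pads (≈265 and 420). Descend and close lightly.

>>> {"op": "step_arm", "data": {
  "moves": [0.001, -0.0017, 0.03, 0, 0, 0.001, -0.0017, 0.05, 0, 0, 0.001, -0.0017, 0.064, 0, 0, 0.001, -0.0017, 0.064, 0, 0],
  "force": 20
}}

```text
clock: 3.15
position: [0.5194, -0.1791, 0.0931]
ee_rot: [-0.001, 0.756, 0.655, -0.0]
contact_force: [-1.1, 0.1, -0.8]
width: 0.0424
```

>>> {"op": "step_arm", "data": {
  "moves": [0, 0, 0, 0, 0.15, 0, 0, 0, 0, 0.25, 0, 0, 0, 0, 0.3],
  "force": 20
}}

```text
clock: 3.45
position: [0.5174, -0.1789, 0.0937]
ee_rot: [-0.002, 0.755, 0.655, -0.002]
contact_force: [-6.0, -0.9, 3.9]
width: 0.0295
```

```bash
python3 -c "
from h import *
go(.520,-.179,.0945)"
```

```text
t 3.45 pos [ 0.5174 -0.1789  0.0937] yaw -8.13 tilt 0.28 w 0.0295 F [-6.   -0.86  3.87] frac [ 0.0006  0.0052 -0.0016] tw -0.0002
```

>>> {"op": "step_arm", "data": {
  "moves": [0, -0.002, -0.002, 0, 0.4, 0, -0.002, -0.002, 0, 0.5, 0, -0.002, -0.002, 0, 0.6]
}}

```text
clock: 3.75
position: [0.5184, -0.179, 0.0946]
ee_rot: [-0.0, 0.756, 0.655, -0.0]
contact_force: [-2.7, 1.7, 0.1]
width: 0.0281
```

```bash
python3 -c "
from h import *
go(.520,-.179,.0945);snap('side','side3')
s=load('side3')['frame'][220:320,240:370]
cv2.imwrite('pics/c3.png',cv2.resize(s,None,fx=6,fy=6,interpolation=2))"
```

```text
t 3.75 pos [ 0.5184 -0.179   0.0946] yaw -8.17 tilt 0.04 w 0.0281 F [-2.73  1.67  0.1 ] frac [0.0005 0.0031 0.0001] tw -0.0004
```

View pics/c3.png

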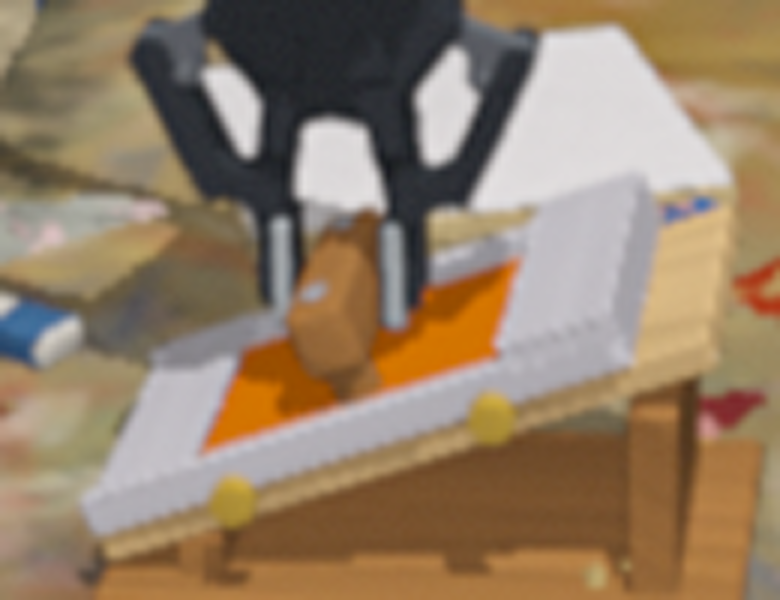

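The side crop shows the bar's corners held between the pads, with the float still on the bed. Set the full close target at 20 N.

>>> {"op": "step_arm", "data": {
  "moves": [0, 0, 0, 0, 1, 0, 0, 0, 0, 1, 0, 0, 0, 0, 1],
  "force": 20
}}

```text
clock: 4.1
position: [0.5185, -0.1791, 0.0945]
ee_rot: [-0.0, 0.756, 0.655, -0.0]
contact_force: [-4.1, 1.2, 1.5]
width: 0.0285
```

```bash
python3 -c "
from h import *
go(.520,-.179,.0945)"
```

```text
t 4.1 pos [ 0.5185 -0.1791  0.0945] yaw -8.16 tilt 0.04 w 0.0285 F [-4.11  1.21  1.46] frac [0.0006 0.003  0.0001] tw -0.0003
```

>>> {"op": "step_arm", "data": {
  "moves": [0, 0.0037, -0.0035, 0, 1, 0, 0.0037, -0.0035, 0, 1]
}}

```text
clock: 4.3
position: [0.5223, -0.18, 0.0966]
ee_rot: [0.001, 0.756, 0.655, 0.001]
contact_force: [0.3, 0.2, -3.4]
width: 0.0284
```

>>> {"op": "step_arm", "data": {
  "moves": [0, 0.0037, -0.0015, 0, 1, 0, 0.0037, -0.0015, 0, 1]
}}

```text
clock: 4.5
position: [0.5234, -0.18, 0.0971]
ee_rot: [0.001, 0.756, 0.655, 0.0]
contact_force: [0.2, -0.1, -2.6]
width: 0.0281
```

>>> {"op": "step_arm", "data": {
  "moves": [0, 0.0037, -0.0015, 0, 1, 0, 0.0037, -0.0015, 0, 1]
}}

```text
clock: 4.7
position: [0.5248, -0.1802, 0.0979]
ee_rot: [0.0, 0.756, 0.655, 0.0]
contact_force: [0.4, -0.4, -3.8]
width: 0.028
```

>>> {"op": "step_arm", "data": {
  "moves": [0, 0.0037, -0.0015, 0, 1, 0, 0.0037, -0.0015, 0, 1]
}}

```text
clock: 4.9
position: [0.5265, -0.1804, 0.0987]
ee_rot: [0.0, 0.756, 0.655, 0.0]
contact_force: [-0.4, -0.1, -2.5]
width: 0.0283
```

>>> {"op": "step_arm", "data": {
  "moves": [0, 0.0037, -0.0015, 0, 1, 0, 0.0037, -0.0015, 0, 1]
}}

```text
clock: 5.1
position: [0.5283, -0.1806, 0.0994]
ee_rot: [0.0, 0.756, 0.655, 0.0]
contact_force: [-0.2, -0.6, -3.2]
width: 0.0284
```

>>> {"op": "step_arm", "data": {
  "moves": [0, 0.0037, -0.0015, 0, 1, 0, 0.0037, -0.0015, 0, 1]
}}

```text
clock: 5.3
position: [0.5302, -0.1809, 0.1002]
ee_rot: [0.0, 0.756, 0.655, 0.0]
contact_force: [0.1, 0.1, -3.2]
width: 0.0284
```

>>> {"op": "step_arm", "data": {
  "moves": [0, 0.0037, -0.0015, 0, 1, 0, 0.0037, -0.0015, 0, 1]
}}

```text
clock: 5.5
position: [0.532, -0.1811, 0.1009]
ee_rot: [0.0, 0.756, 0.655, 0.0]
contact_force: [-0.9, -0.7, -2.7]
width: 0.0281
```

>>> {"op": "step_arm", "data": {
  "moves": [0, 0.0037, -0.0015, 0, 1, 0, 0.0037, -0.0015, 0, 1]
}}

```text
clock: 5.7
position: [0.5338, -0.1814, 0.1017]
ee_rot: [0.0, 0.756, 0.655, 0.0]
contact_force: [0.2, -0.2, -3.2]
width: 0.0286
```

>>> {"op": "step_arm", "data": {
  "moves": [0, 0.0037, -0.0015, 0, 1, 0, 0.0037, -0.0015, 0, 1]
}}

```text
clock: 5.9
position: [0.5356, -0.1817, 0.1025]
ee_rot: [0.0, 0.756, 0.655, 0.0]
contact_force: [-0.6, 0.2, -3.1]
width: 0.0285
```

>>> {"op": "step_arm", "data": {
  "moves": [0, 0.0037, -0.0015, 0, 1, 0, 0.0037, -0.0015, 0, 1]
}}

```text
clock: 6.1
position: [0.5363, -0.1816, 0.1029]
ee_rot: [-0.001, 0.756, 0.655, -0.001]
contact_force: [-1.3, 0.5, -2.5]
width: 0.0284
```

>>> {"op": "step_arm", "data": {
  "moves": [0, 0.0037, -0.0015, 0, 1, 0, 0.0037, -0.0015, 0, 1]
}}

```text
clock: 6.3
position: [0.5364, -0.1816, 0.1032]
ee_rot: [-0.002, 0.756, 0.655, -0.002]
contact_force: [-6.0, -0.5, -1.7]
width: 0.0277
```

```bash
python3 -c "
from h import *
go(.520,-.179,.0945);snap('side','side4')
s=load('side4')['frame'][220:320,240:370]
cv2.imwrite('pics/c4.png',cv2.resize(s,None,fx=6,fy=6,interpolation=2))"
```

```text
t 6.3 pos [ 0.5364 -0.1816  0.1032] yaw -8.14 tilt 0.33 w 0.0277 F [-5.96 -0.46 -1.67] frac [ 0.0006 -0.0332  0.0175] tw -0.0002
```

View pics/c4.png

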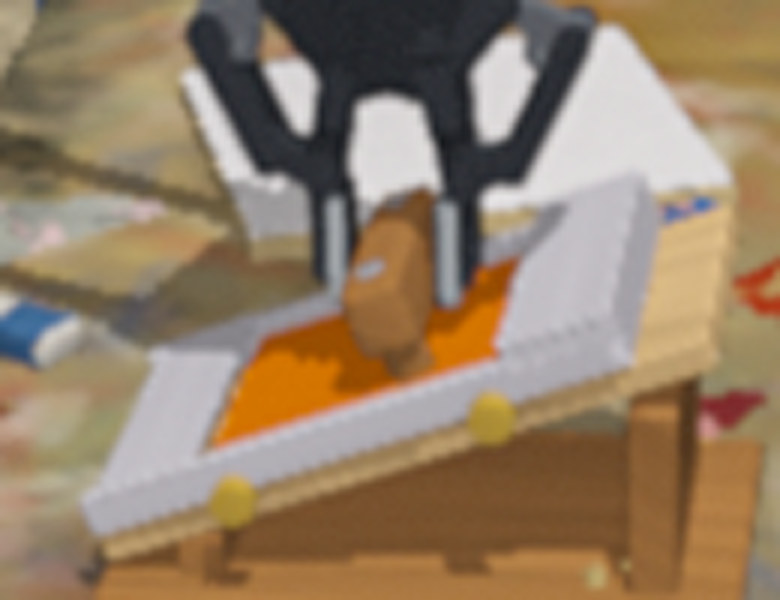

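I felt the wall at 6 N. The side crop shows the lower edge clear of the lip (gap near (225,400)). Now tip the float by lifting along the arc around its upper edge, watching the forces.

>>> {"op": "step_arm", "data": {
  "moves": [0, 0, -0.004, 0, 1, 0, 0, -0.004, 0, 1]
}}

```text
clock: 6.55
position: [0.5364, -0.1816, 0.1052]
ee_rot: [-0.002, 0.756, 0.655, -0.002]
contact_force: [-5.6, -0.4, -2.7]
width: 0.0278
```

>>> {"op": "step_arm", "data": {
  "moves": [0, 0, -0.004, 0, 1, 0, 0, -0.004, 0, 1]
}}

```text
clock: 6.75
position: [0.5364, -0.1816, 0.1074]
ee_rot: [-0.002, 0.756, 0.655, -0.002]
contact_force: [-6.0, -0.6, -2.2]
width: 0.0273
```

>>> {"op": "step_arm", "data": {
  "moves": [0, 0.0006, -0.004, 0, 1, 0, 0.0006, -0.004, 0, 1]
}}

```text
clock: 6.95
position: [0.5365, -0.1816, 0.1097]
ee_rot: [-0.002, 0.756, 0.655, -0.002]
contact_force: [-6.9, 0.6, 0.3]
width: 0.0268
```

>>> {"op": "step_arm", "data": {
  "moves": [0, 0.0006, -0.004, 0, 1, 0, 0.0006, -0.004, 0, 1]
}}

```text
clock: 7.15
position: [0.5366, -0.1816, 0.1117]
ee_rot: [-0.003, 0.756, 0.655, -0.002]
contact_force: [-7.8, 1.0, 0.3]
width: 0.0259
```

```bash
python3 -c "
from h import *
go(.520,-.179,.0945);snap('side','side5')
s=load('side5')['frame'][220:320,240:370]
cv2.imwrite('pics/c5.png',cv2.resize(s,None,fx=6,fy=6,interpolation=2))"
```

```text
t 7.15 pos [ 0.5366 -0.1816  0.1117] yaw -8.14 tilt 0.36 w 0.0259 F [-7.81  1.03  0.26] frac [ 0.0004 -0.0333  0.0345] tw -0.0002
```

View pics/c5.png

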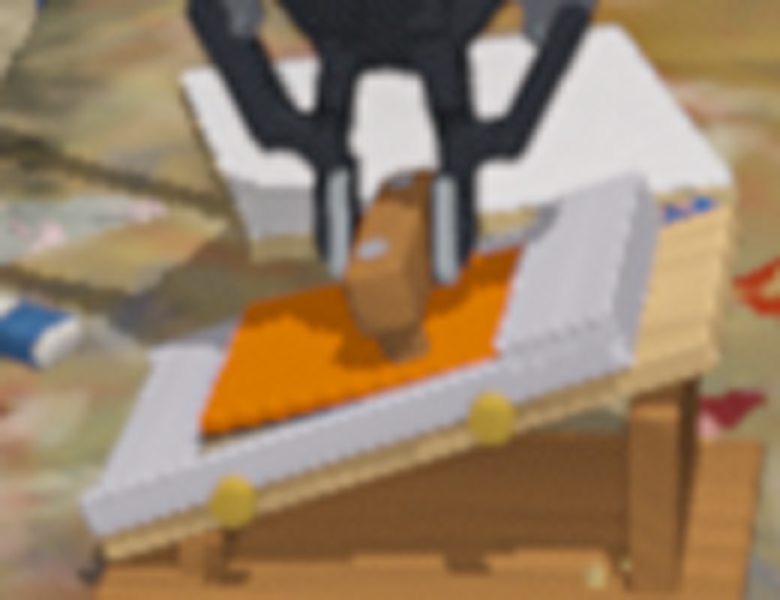

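The lower edge is visibly above the lip (plate's front edge at (205,430)). Lift about 4 mm more, with slightly less wall pressure.

>>> {"op": "step_arm", "data": {
  "moves": [0, -0.0012, -0.004, 0, 1, 0, -0.0012, -0.004, 0, 1]
}}

```text
clock: 7.4
position: [0.5366, -0.1816, 0.1138]
ee_rot: [-0.002, 0.756, 0.655, -0.001]
contact_force: [-6.6, 0.2, -0.2]
width: 0.0253
```

>>> {"op": "step_arm", "data": {
  "moves": [0, 0, -0.004, 0, 1, 0, 0, -0.004, 0, 1]
}}

```text
clock: 7.6
position: [0.5368, -0.1817, 0.116]
ee_rot: [-0.002, 0.756, 0.655, -0.001]
contact_force: [-6.6, 0.4, 0.6]
width: 0.0255
```

```bash
python3 -c "
from h import *
go(.520,-.179,.0945);snap('side','side6')
s=load('side6')['frame'][220:320,240:370]
cv2.imwrite('pics/c6.png',cv2.resize(s,None,fx=6,fy=6,interpolation=2))"
```

```text
t 7.6 pos [ 0.5368 -0.1817  0.116 ] yaw -8.15 tilt 0.25 w 0.0255 F [-6.63  0.37  0.64] frac [ 0.0005 -0.0339  0.0431] tw -0.0003
```

View pics/c6.png

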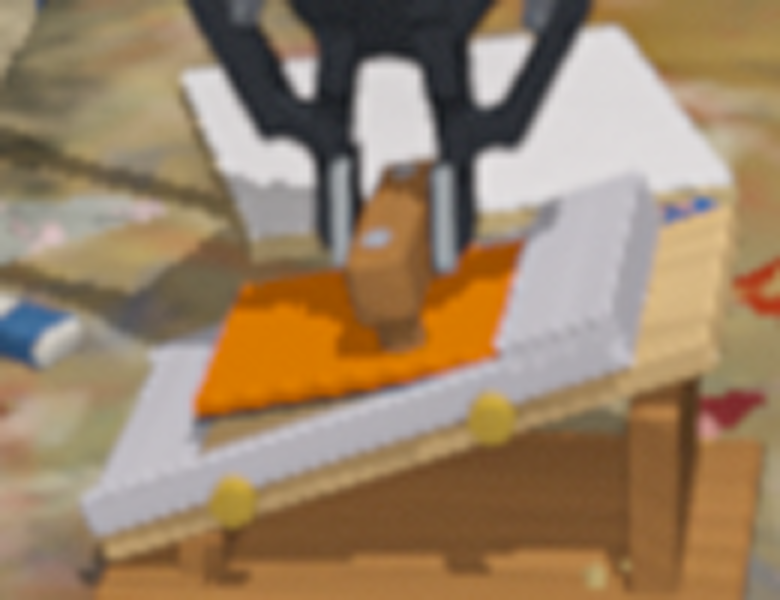

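The float is tipped roughly 9–10°, well clear of the lip. Draw it out along its own plane (about 12° below horizontal).

>>> {"op": "step_arm", "data": {
  "moves": [0, -0.006, 0.001, 0, 1, 0, -0.012, 0.0025, 0, 1]
}}

```text
clock: 7.85
position: [0.5345, -0.1817, 0.1153]
ee_rot: [0.002, 0.756, 0.655, 0.001]
contact_force: [1.2, 0.2, -0.8]
width: 0.0249
```

>>> {"op": "step_arm", "data": {
  "moves": [0, -0.006, 0.0013, 0, 1, 0, -0.012, 0.0025, 0, 1]
}}

```text
clock: 8.05
position: [0.5275, -0.1805, 0.1136]
ee_rot: [0.001, 0.756, 0.655, 0.0]
contact_force: [0.9, 0.2, -1.1]
width: 0.0247
```

>>> {"op": "step_arm", "data": {
  "moves": [0, -0.006, 0.0013, 0, 1, 0, -0.012, 0.0025, 0, 1]
}}

```text
clock: 8.25
position: [0.521, -0.1795, 0.112]
ee_rot: [0.0, 0.756, 0.655, 0.0]
contact_force: [0.5, -0.0, -1.4]
width: 0.0247
```

>>> {"op": "step_arm", "data": {
  "moves": [0, -0.006, 0.0013, 0, 1, 0, -0.012, 0.0022, 0, 1]
}}

```text
clock: 8.45
position: [0.5148, -0.1786, 0.1108]
ee_rot: [-0.0, 0.756, 0.655, 0.0]
contact_force: [0.2, -1.1, -1.2]
width: 0.0244
```

>>> {"op": "step_arm", "data": {
  "moves": [0, -0.006, 0.0013, 0, 1, 0, -0.012, 0.0022, 0, 1]
}}

```text
clock: 8.65
position: [0.5089, -0.1778, 0.1098]
ee_rot: [-0.0, 0.756, 0.655, -0.0]
contact_force: [-0.2, -0.0, -1.8]
width: 0.0233
```

>>> {"op": "step_arm", "data": {
  "moves": [0, -0.006, 0.0013, 0, 1, 0, -0.012, 0.0022, 0, 1]
}}

```text
clock: 8.85
position: [0.503, -0.1769, 0.1087]
ee_rot: [-0.0, 0.756, 0.655, 0.0]
contact_force: [-0.4, -0.2, -2.0]
width: 0.0234
```

>>> {"op": "step_arm", "data": {
  "moves": [0, -0.008, 0.0013, 0, 1, 0, -0.016, 0.002, 0, 1]
}}

```text
clock: 9.05
position: [0.4949, -0.1757, 0.1076]
ee_rot: [-0.0, 0.756, 0.655, -0.0]
contact_force: [0.5, -0.3, -1.6]
width: 0.0228
```

```bash
python3 -c "
from h import *
go(.520,-.179,.0945);snap('side','side7')
s=load('side7')['frame'][220:320,240:370]
cv2.imwrite('pics/c7.png',cv2.resize(s,None,fx=6,fy=6,interpolation=2))"
```

```text
t 9.05 pos [ 0.4949 -0.1757  0.1076] yaw -8.17 tilt 0.02 w 0.0228 F [ 0.51 -0.35 -1.62] frac [0.0007 0.0507 0.0262] tw -0.0004
```

View pics/c7.png

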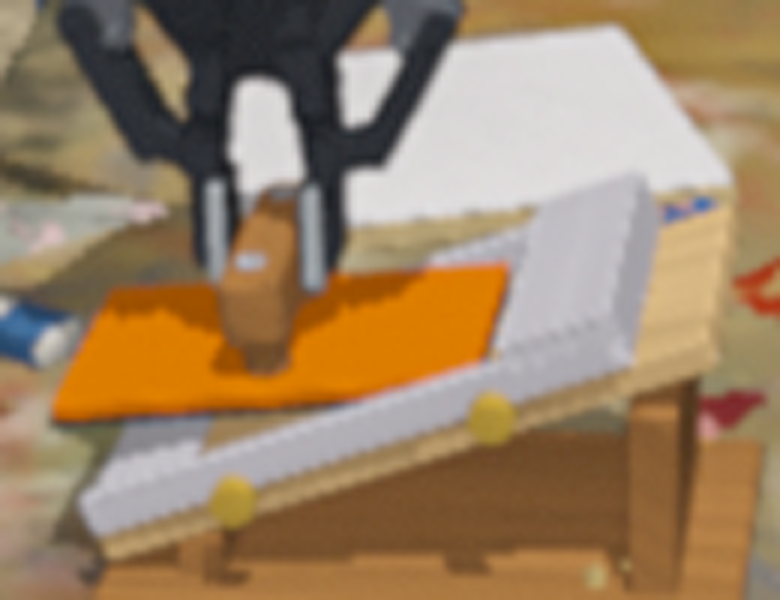

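The float is out of the hood and nearly level. Draw back a little more while lifting, then straight up.

>>> {"op": "step_arm", "data": {
  "moves": [0, -0.008, -0.004, 0, 1, 0, -0.016, -0.008, 0, 1, 0, -0.02, -0.016, 0, 1],
  "force": 25
}}

```text
clock: 9.4
position: [0.4844, -0.174, 0.1156]
ee_rot: [-0.001, 0.756, 0.655, -0.0]
contact_force: [0.1, -0.2, -4.1]
width: 0.0215
```

>>> {"op": "step_arm", "data": {
  "moves": [0, 0, -0.02, 0, 1, 0, 0, -0.06, 0, 1, 0, 0, -0.12, 0, 1, 0, 0, -0.12, 0, 1],
  "force": 35
}}

```text
clock: 9.8
position: [0.4884, -0.1759, 0.1802]
ee_rot: [0.005, 0.756, 0.655, 0.002]
contact_force: [1.4, -0.9, -3.8]
width: 0.0214
```

```bash
python3 -c "
from h import *
go(.5516,.1518,.17)"
```

```text
t 9.8 pos [ 0.4884 -0.1759  0.1802] yaw -8.16 tilt 0.57 w 0.0214 F [ 1.36 -0.95 -3.81] frac [0.6667 0.0318 0.0186] tw -0.0003
```

The width of 21.4 mm means the bar is flush in the pads, so the float should be level. Carry it to the panel.

>>> {"op": "step_arm", "data": {
  "moves": [0.06, 0, 0, 0, 1, 0.14, 0.01, 0, 0, 1, 0.22, 0.02, 0, 0, 1, 0.3, 0.03, 0, 0, 1, 0.38, 0.032, 0, 0, 1]
}}

```text
clock: 10.3
position: [0.5287, 0.0129, 0.1752]
ee_rot: [0.0, 0.756, 0.655, 0.0]
contact_force: [1.5, 0.5, -2.3]
width: 0.0212
```

>>> {"op": "step_arm", "data": {
  "moves": [0.08, 0, 0, 0, 1, 0.16, 0, 0, 0, 1, 0.22, 0, 0, 0, 1, 0.26, 0, 0.0, 0, 1, 0.28, 0, 0, 0, 1]
}}

```text
clock: 10.8
position: [0.5479, 0.1519, 0.175]
ee_rot: [-0.0, 0.755, 0.656, -0.0]
contact_force: [-0.1, -0.2, -2.0]
width: 0.0214
```

>>> {"op": "step_arm", "data": {
  "moves": [0, 0, 0, 0, 1, 0, 0, 0, 0, 1]
}}

```text
clock: 11.0
position: [0.5478, 0.1491, 0.1754]
ee_rot: [0.0, 0.756, 0.655, -0.001]
contact_force: [-1.0, -0.2, -3.5]
width: 0.021
```

```bash
python3 -c "
from h import *
go(.5516,.1518,.10);snap('side','side8')
s=load('side8')['frame'][150:290,240:400]
cv2.imwrite('pics/c8.png',cv2.resize(s,None,fx=4,fy=4,interpolation=2))"
```

```text
t 11.0 pos [0.5478 0.1491 0.1754] yaw -8.16 tilt 0.08 w 0.021 F [-0.99 -0.18 -3.47] frac [0.0066 0.0068 0.1507] tw -0.0003
```

View pics/c8.png

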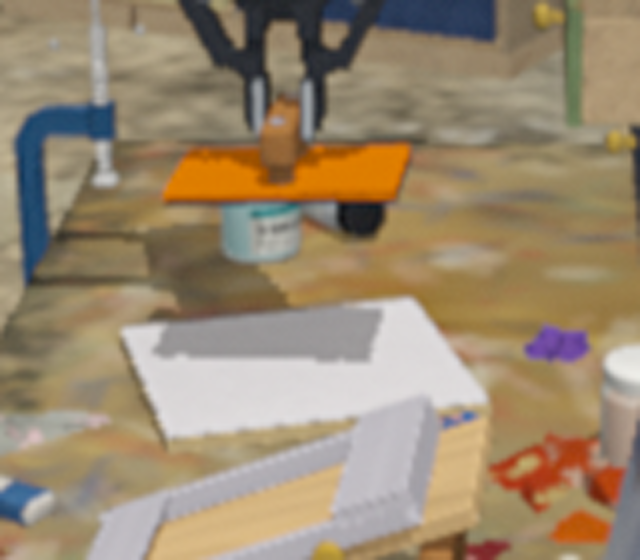

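The side view shows the float level above the panel. Descend to a safe height, then feel downward.

>>> {"op": "step_arm", "data": {
  "moves": [0.003, 0.003, 0.06, 0, 1, 0.0066, 0.0068, 0.12, 0, 1, 0.0066, 0.0068, 0.17, 0, 1, 0.0066, 0.0068, 0.195, 0, 1, 0.0066, 0.0068, 0.2, 0, 1]
}}

```text
clock: 11.55
position: [0.551, 0.1516, 0.0744]
ee_rot: [-0.001, 0.756, 0.654, -0.001]
contact_force: [-0.4, 0.4, -2.5]
width: 0.0216
```

>>> {"op": "step_arm", "data": {
  "moves": [0, 0, 0.006, 0, 1, 0, 0, 0.012, 0, 1, 0, 0, 0.016, 0, 1, 0, 0, 0.016, 0, 1]
}}

```text
clock: 11.95
position: [0.5522, 0.1528, 0.0682]
ee_rot: [0.0, 0.756, 0.655, 0.0]
contact_force: [0.2, -0.8, -3.8]
width: 0.0211
```

>>> {"op": "step_arm", "data": {
  "moves": [0, 0, 0.003, 0, 1, 0, 0, 0.003, 0, 1]
}}

```text
clock: 12.15
position: [0.552, 0.1528, 0.0664]
ee_rot: [0.0, 0.756, 0.655, 0.0]
contact_force: [-0.1, 0.3, -2.9]
width: 0.0211
```

>>> {"op": "step_arm", "data": {
  "moves": [0, 0, 0.003, 0, 1, 0, 0, 0.003, 0, 1]
}}

```text
clock: 12.35
position: [0.5519, 0.1528, 0.0646]
ee_rot: [-0.0, 0.756, 0.655, -0.0]
contact_force: [-0.5, 0.9, -3.3]
width: 0.0212
```

>>> {"op": "step_arm", "data": {
  "moves": [0, 0, 0.003, 0, 1, 0, 0, 0.003, 0, 1]
}}

```text
clock: 12.55
position: [0.5518, 0.1527, 0.063]
ee_rot: [-0.0, 0.756, 0.655, -0.0]
contact_force: [-0.8, -0.7, -3.0]
width: 0.0211
```

>>> {"op": "step_arm", "data": {
  "moves": [0, 0, 0.003, 0, 1, 0, 0, 0.003, 0, 1]
}}

```text
clock: 12.75
position: [0.5519, 0.1527, 0.0615]
ee_rot: [-0.0, 0.756, 0.655, -0.0]
contact_force: [-0.8, 0.5, -3.3]
width: 0.0211
```

>>> {"op": "step_arm", "data": {
  "moves": [0, 0, 0.003, 0, 1, 0, 0, 0.003, 0, 1]
}}

```text
clock: 12.95
position: [0.5519, 0.1527, 0.0601]
ee_rot: [-0.0, 0.756, 0.655, -0.0]
contact_force: [-0.4, 0.4, -4.6]
width: 0.0213
```

>>> {"op": "step_arm", "data": {
  "moves": [0, 0, 0.003, 0, 1, 0, 0, 0.003, 0, 1]
}}

```text
clock: 13.15
position: [0.5519, 0.1527, 0.0586]
ee_rot: [-0.0, 0.756, 0.655, -0.0]
contact_force: [0.8, -0.5, -2.8]
width: 0.0212
```

>>> {"op": "step_arm", "data": {
  "moves": [0, 0, 0.003, 0, 1, 0, 0, 0.003, 0, 1]
}}

```text
clock: 13.35
position: [0.5519, 0.1527, 0.0571]
ee_rot: [-0.0, 0.756, 0.655, -0.0]
contact_force: [-0.5, 0.3, -2.8]
width: 0.0214
```

>>> {"op": "step_arm", "data": {
  "moves": [0, 0, 0.003, 0, 1, 0, 0, 0.003, 0, 1]
}}

```text
clock: 13.55
position: [0.5523, 0.1527, 0.0559]
ee_rot: [0.0, 0.756, 0.655, 0.0]
contact_force: [-0.3, -0.6, -1.8]
width: 0.0215
```

>>> {"op": "step_arm", "data": {
  "moves": [0, 0, 0.003, 0, 1, 0, 0, 0.003, 0, 1]
}}

```text
clock: 13.75
position: [0.5528, 0.1527, 0.0548]
ee_rot: [0.001, 0.756, 0.655, 0.001]
contact_force: [1.3, -0.3, 0.1]
width: 0.0207
```

>>> {"op": "step_arm", "data": {
  "moves": [0, 0, 0.003, 0, 1, 0, 0, 0.003, 0, 1]
}}

```text
clock: 13.95
position: [0.5534, 0.1527, 0.0537]
ee_rot: [0.001, 0.756, 0.655, 0.001]
contact_force: [3.1, -2.1, 4.4]
width: 0.0214
```

Contact felt: the weight is off the tool, and about 7 N rests on the panel. Ease off slightly, open and withdraw.

>>> {"op": "step_arm", "data": {
  "moves": [0, -0.001, -0.002, 0, 1, 0, -0.001, -0.002, 0, 0.3, 0, -0.001, -0.002, 0, 0.1, 0, -0.001, -0.002, 0, 0, 0, -0.001, -0.002, 0, 0]
}}

```text
clock: 14.45
position: [0.5511, 0.1529, 0.0535]
ee_rot: [-0.0, 0.756, 0.655, -0.0]
contact_force: [-0.2, -0.3, 0.2]
width: 0.0427
```

>>> {"op": "step_arm", "data": {
  "moves": [0, 0, -0.02, 0, 0, 0, 0, -0.06, 0, 0, 0, 0, -0.12, 0, 0, 0, 0, -0.2, 0, 0, 0, 0, -0.24, 0, 0]
}}

```text
clock: 14.95
position: [0.553, 0.1531, 0.1779]
ee_rot: [0.001, 0.756, 0.655, 0.002]
contact_force: [1.4, 0.1, 0.1]
width: 0.0422
```

>>> {"op": "step_arm", "data": {
  "moves": [-0.1, -0.1, -0.1, 0, 0, -0.2, -0.2, -0.1, 0, 0, -0.3, -0.3, -0.1, 0, 0, -0.3, -0.3, -0.1, 0, 0, -0.3, -0.3, -0.1, 0, 0]
}}

```text
clock: 15.45
position: [0.3778, 0.0245, 0.2246]
ee_rot: [0.0, 0.756, 0.655, -0.001]
contact_force: [0.2, 0.7, -0.0]
width: 0.0427
```

>>> {"op": "step_arm", "data": {
  "moves": [-0.1, 0, 0, 0, 0, -0.1, 0, 0, 0, 0, -0.1, 0, 0, 0, 0]
}}

```text
clock: 15.75
position: [0.3745, -0.0248, 0.2245]
ee_rot: [0.0, 0.757, 0.653, 0.001]
contact_force: [-0.2, 1.3, 0.1]
width: 0.0425
```

```bash
python3 - <<'E'
from h import *
go(.55,.15,.2)
t=snap('top','top9');s=snap('side','side9')
cv2.imwrite('pics/c9.png',np.hstack([cv2.resize(t['frame'][120:340,30:350],(400,275),interpolation=2),cv2.resize(s['frame'][180:400,150:440],(363,275),interpolation=2)]))
def org(d,lo,box):
    h=cv2.cvtColor(d['frame'],cv2.COLOR_BGR2HSV);m=((h[...,0]<16)&(h[...,1]>170)&(h[...,2]>120)).astype(np.uint8)
    z=np.zeros_like(m);x0,x1,y0,y1=box;z[y0:y1,x0:x1]=m[y0:y1,x0:x1];return max(cv2.findContours(z,0,2)[0],key=cv2.contourArea)
r=cv2.minAreaRect(org(t,0,(200,310,190,300)));P=np.array([onz(t,*p,.02) for p in cv2.boxPoints(r)])
c=P.mean(0);print('float c',c.round(4),'size',[round(np.linalg.norm(P[i]-P[i-1]),3) for i in(1,2)],'off',np.hypot(*(c[:2]-[.5516,.1518])))
E
```

```text
t 15.75 pos [ 0.3745 -0.0248  0.2245] yaw -8.39 tilt 0.09 w 0.0425 F [-0.19  1.32  0.07] frac [0.3971 0.2961 0.0497] tw -0.0016
float c [0.5514 0.1526 0.02  ] size [np.float64(0.134), np.float64(0.086)] off 0.0008324750759487829
```

```bash
python3 -c "
from h import *
a=load('top0');b=load('top9')
d=cv2.absdiff(a['frame'],b['frame']).max(2)
for n,(u,v) in dict(jt=(145,258),jo=(311,154),tube=(112,246),er=(329,315)).items(): print(n,(d[v-15:v+16,u-15:u+16]>40).mean().round(3))
print(job.sign_off())"
```

```text
jt 0.0
jo 0.0
tube 0.0
er 0.415
the job is handed in; nothing more can be done
None
```

The sanding float is on the panel and the job is handed in; no verdict is reported back.

**What I did**
- I gripped the larger float by its bar at 20 N and slid it about 19 mm up the slope, where I felt the end wall of the hood at about 6 N.
- I tipped it about 9–10° by lifting around its upper edge. The wrist force stayed under 8 N.
- I drew it out about 42 mm, let it level in the pads, carried it over and lowered it by feel. It pressed on the panel with roughly 7 N before I let go.

**Last checks**
- **Position:** in the top view the float's centre is 0.8 mm from the panel's centre. Its outline measures 134 x 86 mm against a true 140 x 90 mm.
- **Released:** the gripper is open and about 0.2 m away. The force reading is about 0, apart from around 1 N of noise.
- **Flatness:** the float looked level in the side picture just before I lowered it. I did not see it again afterwards because the picture viewer had reached its limit, so that it lies flat is inferred from the touchdown and the outline.
- **Bystanders:** both jars and the tube show no change in the top picture. The eraser check disagreed: about 41% of the pixels there changed. The arm's end pose is right above it, so this is most likely the arm or its shadow. The path never came low near the eraser, but I could not confirm it in a clear view.
- **Time:** about 16 s of the 54 s allowed.

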